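# Check the brake lever of a stone-shop hand control

## Task

Check the brake lever, the longer of the two hand levers on the bench: with the outside of the fingers press it in towards its bar until it stops, keep it there a moment and let it spring all the way back out, then press it in to its stop again and finish while still holding it there, so that the gap left to the bar can be looked at. Push it from its outer side only, without grasping or forcing it and without touching the bar. Leave the shorter lever and the stones and brush on the bench alone.

Things in the scene. Friction and masses are not known exactly. Their poses are not given: they have to be found in the camera images.
- brake_control: Hand control with the LONG lever (140 mm from pivot to end): base plate 100 (x) by 250 (y) by 12 mm bolted to the bench; two posts, 118 mm high at y +-108 mm, carry a bar along y, 100 mm up. The lever is on the bar's -x side (towards the robot) at the same height. Origin: centre of the plate's underside, z up; yaw up to 0.45 rad either way.
- brake_blade: Long lever's aluminium blade, on edge: 10 mm thick, 24 high (88 to 112 mm above bench); its free end, 35 mm past the origin, is an upright round 18 mm thick. Origin: mid thickness and height, 105 mm from the pivot: the place to press. Axes turn with the lever: x square to the blade towards the bar (press this way), y along the blade to the pivot, z up. Outer face at x = -5 mm.
- brake_pivot (a point): Upright pivot axis of the long lever, 100 mm above the bench, at x -40, y +85 mm of its control, in an aluminium fork 54 by 26 mm, 80 to 120 mm above the bench. A spring pushes the lever out: at the pressing place about 3 N at the start, 6.5 N just before the stop. It returns by itself.
- brake_lever (a joint): Long lever's angle, rad. 0: sprung fully out, the blade leaning 0.42 rad away from the bar's line. Grows as it is pressed in (counter-clockwise from above) to a firm stop at 0.32, about 34 mm of travel at the pressing place; it then still leans 0.10 rad out and a gap of about 30 mm to the bar is left.
- brake_bar: The rubber-covered bar of the long-lever control: 28 mm thick (ribs 30), 216 mm long along its y axis. Origin: in its middle, on its axis, 100 mm above the bench.
- short_control: Hand control with the SHORT lever (80 mm from pivot to end), otherwise the same: base plate 100 (x) by 250 (y) by 12 mm bolted to the bench; two posts, 118 mm high at y +-108 mm, carry a bar along y, 100 mm up. The lever is on the bar's -x side (towards the robot) at the same height. Origin: centre of the plate's underside, z up; yaw up to 0.45 rad either way.
- short_lever (a joint): Angle of the short lever, rad: 0 sprung fully out, to be left so.
- core: Loose drilled stone core standing upright between the controls, 32 mm thick, 60 mm high. Origin: centre of its underside.
- disc: Loose flat round stone, 84 mm across, 20 mm high. Origin: centre of its underside.
- crescent: Loose crescent-shaped stone blank lying flat, about 125 mm long, 50 mm across, 8 mm thick. Origin: near its middle on the underside.
- brush: Loose small hand brush lying on the bench, 160 mm long. Origin: on its underside near the middle.

How it is judged (in metres and radians):
On the way, in this order (a step that is already met when the one before it is completed fails the run):
1. the long lever is pressed in to its stop by the fingers (within 0.03 rad) and kept there 0.3 s (value of joint brake_lever above 0.29 rad and contact force between the fingers and brake_blade above 2 N), for 0.3 s.
2. the long lever is let out fully (below 0.03 rad) (value of joint brake_lever below 0.03 rad), for 0.1 s.
3. the long lever is pressed in to its stop again (all of step 1), for 0.2 s.
At the end, for the whole second after the job is handed in: The fingers are holding the long lever within 0.03 rad of its stop (0.29 rad or more) with 2 to 35 N, the lever is at rest, nothing touches the bar, the short lever is out (below 0.04 rad), and every loose thing is within 15 mm of where it was (all of step 3 and contact force between the fingers and brake_blade below 35 N and velocity of joint brake_lever below 0.1 rad/s and contact force between anything else and brake_bar below 1 N and value of joint short_lever below 0.04 rad and distance of each of core, disc, crescent, brush from where it was at the start of the episode below 0.015 m); the arm keeps its last pose, push and grip.
It fails at once if the long lever was forced (more than 45 N) (contact force between anything else and brake_blade above 45 N).
It fails at once if the bar of the long lever was touched (more than 2 N) (contact force between anything else and brake_bar above 2 N).
It fails at once if the blade was grasped, or pushed with the grasp point not on its outer side (contact force between the fingers and brake_blade above 0.5 N and x of the grasp point in the frame of brake_blade between -0.004 and 0.06 m and y of the grasp point in the frame of brake_blade between -0.045 and 0.11 m and z of the grasp point in the frame of brake_blade between -0.03 and 0.022 m).
It fails at once if the short lever was pressed (more than 0.08 rad) (value of joint short_lever above 0.08 rad).
It fails at once if a stone or the brush was moved more than 15 mm or the core tipped (distance of any of core, disc, crescent, brush from where it was at the start of the episode above 0.015 m or angle between core's own z axis and vertical above 0.3 rad).
It also fails if it takes over 42 s, if anything falls off the work surface, if the arm or the gripper's body presses on something with over 40 N, if the wrist force passes 120 N, or if a joint passes its speed limit or range.

## Robot

A 6-joint arm with a two-finger parallel gripper is mounted at the origin on the work surface. World frame = base frame: x ahead of the robot, y to its left, z up, the work surface at z = 0. Lengths are in m, angles in degrees, forces in N, time in s.
With the tool pointing down it reaches from about 0.325 to 0.775 m from the base axis. Payload 5.5 kg.
Tool frame: the origin (TCP) lies at the very end of the fingers, on their centre line; the grasp point (between the pads) lies 19 mm behind it (env.grip_depth is the distance from the TCP to the grasp point, in m); z points along the fingers, y is the direction in which the jaws open and shut (so a half turn about z gives the same grasp; the last joint's range is limited). The gripper opens to 88 mm and grips with 3 to 60 N. Pads are 20 mm wide; open, the fingers measure 115 mm over their backs; the gripper's body (75 mm by 178 mm) begins 61 mm behind the grasp point.
Start: joints at [65.048, 5.22, 70.514, -0, 104.267, -3.249], TCP at [0.222, 0.557, 0.223] pointing down, gripper open.
Joint ranges: [-164.24, 164.24], [-49.07, 125.15], [9.68, 141.18], [-86.29, 266.29], [3.28, 154.24], [-151.56, 151.56]. Speed limits (degrees/s): [147.25, 147.25, 172.46, 180, 180, 180].

## Interface

Orientations are given as [roll, pitch, yaw] about the fixed x, y, z axes, in that order (R = Rz(yaw) Ry(pitch) Rx(roll)).
In Python, from workcell import env gives the robot as it stands.
- The arm moves only by the tool carry_out, never from a script. Its argument "rows" is one flat list of numbers, 7 for each row, row after row: the shift along the tool's x, y, z in m, then the turn, a rotation vector about the tool's x, y, z in degrees, then the finger opening in m, from 0 to 0.0878. In form: [tx, ty, tz, ax, ay, az, claw, tx, ty, tz, ax, ay, az, claw, ...]. A call has 1 to 12 rows; each row shifts and turns the pose as measured when the row begins, along the tool's axes as they then stand; what a row does not reach is not made up. A row lasts 1/8 s, in which the tool goes at most 62.5 mm and 10.7 degrees, less where a joint would pass 70% of its speed; a pose out of reach is approached as far as the arm can. A call is refused whole if a number of a shift passes 0.0625 or a number of a turn 10.7, either way. A call with a gripper value outside its range is refused whole. The fingers move at their own pace and stop on an object; the grip force is fixed at half the most. Time passes only in rows, so rows that do not move let the fingers close. It gives the time, the measured TCP pose, the force and the opening at its end, in the units of the state.
- env.state(): the state, without advancing time (a new reading comes with each control period).
- env.grab_frame(name): name is "side" or "top"; returns a dict with "img" (400x640x3 uint8, blue, green, red), "intrinsics" (3x3 intrinsics, pixels), "R" (3x3) and "t" (3): a world point X has camera coordinates R X + t. Camera axes: x right, y down, z forward; pixel columns grow to the right and rows downward; lengths in m; the calibration is good to about 2 mm. A picture is of the moment at which its call begins. There is no depth.
- env.job_done(): hands the job in, once; it reports no verdict.
Trained networks look in a picture, given as the dict that the camera call returned (one of the last four; its "shot" number tells which), for a name from the list of things; names that differ only in an ending like _2 or _b are one class to them, and where a whole thing is asked for, a point or a joint stands for the part that bears it (a point fixed in the world has none). Each returns a list of dicts, best first, with "conf" (0 to 1); they miss things now and then, are a little off and sometimes report something else, mostly with a low value. They report only what shows in the picture. A call takes as long as a camera call.
- env.recognise(picture, thing): "uv" ([column, row] in pixels, amid what is visible of it).
- env.cut_out(picture, thing): "region" (400x640 bool, what is visible of it) and "uv" ([column, row] in pixels, amid what is visible of it).
The state is a dict: "clock": time; "joint_positions": joint angles; "dq": joint speeds; "joint_torque": joint torques, N m; "eef_pos": TCP position; "orientation": TCP orientation; "contact_force": force on the tool from outside, world axes, zero at the start; "ft_torque": the same for the moment, N m; "grip_width": opening from 0.0 (shut) to 1.0 (fully open).
Only numpy, scipy, OpenCV 4.12 (cv2) and the standard library are available. Lean on these libraries where they do the work, as an engineer would, in place of code of your own. Each camera call takes 0.05 s, during which the arm holds its last target.

## Working session

There is one attempt and no reset: what is moved stays moved. The work goes in short steps, Python scripts to look and compute and a tool call to move; the robot and the scene stay as the last step left them, time stands still between calls to the robot, and variables do not carry over. Pictures are saved under pics/ and viewed, and the job is handed in when it is done.

Besides the shell and the picture viewer there is one more tool, called after ">>>" by a JSON object that holds its "fn" and its "kwargs". carry_out: Moves the arm, as the interface text tells. Its arguments: {"type":"object","properties":{"rows":{"type":"array","items":{"type":"number"}}},"required":["rows"]}

```bash
ls; mkdir -p pics; cat > h.py <<'E'
from workcell import env
import numpy as np, cv2
E
python3 - <<'E'
from h import *
import pickle
print(env.state())
P={}
for n in ("side","top"):
    p=env.grab_frame(n); P[n]=p
    cv2.imwrite(f"pics/{n}0.png",p["img"]); print(n,p["intrinsics"].tolist(),p["R"].tolist(),p["t"].tolist())
    for th in ("brake_control","brake_blade","brake_pivot","brake_bar","short_control","core","disc","crescent","brush"):
        try:
            r=env.cut_out(p,th); p.setdefault("seg",{})[th]=r
            print(th,[(np.round(q["uv"],1).tolist(),round(q["conf"],2),int(q["region"].sum())) for q in r][:3])
        except Exception as e: print(th,e)
pickle.dump(P,open("P0.pkl","wb"))
E
```

```text
pics
{'clock': 0.0, 'joint_positions': array([ 6.50475538e+01,  5.26269168e+00,  7.05800255e+01, -9.55910645e-04,
        1.04266320e+02, -3.24950093e+00]), 'dq': array([-0.02558132,  0.01738545,  0.02746683,  0.08765336, -0.0143255 ,
       -0.02052036]), 'joint_torque': array([ 2.06821431e-03, -4.46447790e+01, -4.06459415e+01,  7.01291906e-02,
        2.92305218e-02, -1.64719677e-04]), 'eef_pos': array([0.22177025, 0.55720116, 0.2215295 ]), 'orientation': array([-1.79891085e+02, -5.25529680e-03,  1.58296815e+02]), 'contact_force': array([ 0.12439873,  0.36364007, -0.94024994]), 'ft_torque': array([-0.04392107, -0.05748408,  0.01249975]), 'grip_width': 1.000272583287654}
side [[384.507368125107, 0.0, 319.626118081643], [0.0, 384.507368125107, 196.20794004082506], [0.0, 0.0, 1.0]] [[0.9696961526574788, -0.24407870170892002, 0.010721888517027022], [-0.12269725782340747, -0.5244729546686641, -0.8425399116621937], [0.21126938832660963, 0.8156921644794738, -0.5385271937078859]] [-0.46137518744186967, 0.15719501047542686, 0.7244829996005133]
brake_control [([409.6, 320.4], 0.63, 9331)]
br
[... 503 characters left out ...]
995688], [0.0, 500.46154945571607, 198.4626852209725], [0.0, 0.0, 1.0]] [[0.02883623289247668, -0.9995355713615445, 0.009854605802477882], [-0.9933275809894805, -0.029755667169308234, -0.11142224695677562], [0.11166372964467103, -0.006575853880731625, -0.9937242925618662]] [-0.0014549545599230535, 0.4833963701899463, 1.0927770530192773]
brake_control [([445.6, 161.6], 0.62, 5187)]
brake_blade [([434.4, 185.5], 0.85, 462)]
brake_pivot [([443.3, 161.6], 0.95, 4990)]
brake_bar [([460.1, 156.1], 0.69, 1113)]
short_control [([231.1, 143.0], 0.7, 5043)]
core [([339.0, 160.1], 0.56, 234)]
disc [([209.6, 247.8], 0.84, 1137)]
crescent [([340.5, 220.3], 0.97, 759)]
brush [([469.8, 271.1], 0.68, 1102)]
```

View pics/top0.png

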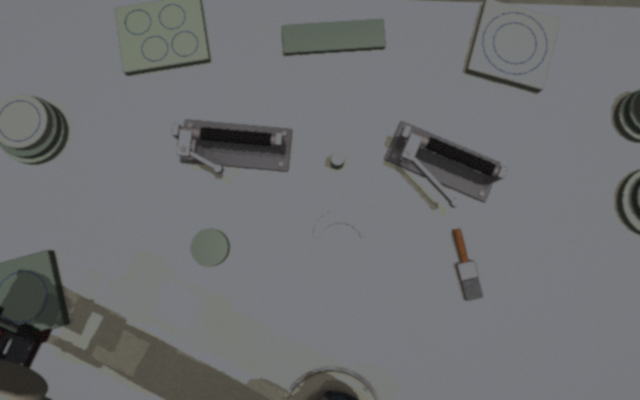

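View pics/side0.png

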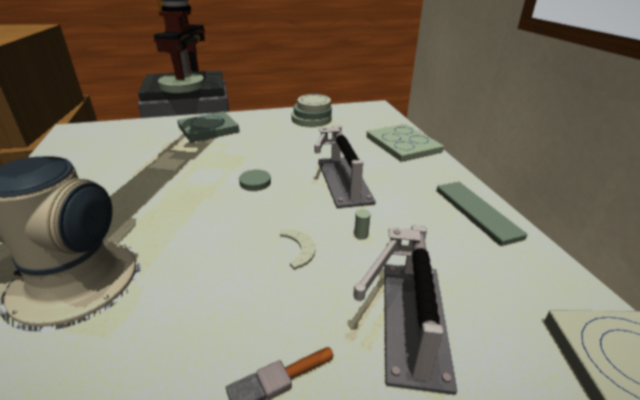

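```bash
cat >> h.py <<'E'
def proj(p,X):
    c=np.asarray(X)@p["R"].T+p["t"]; q=c[:,:2]/c[:,2:]
    return q@np.diag([p["intrinsics"][0,0],p["intrinsics"][1,1]])+p["intrinsics"][:2,2]
def box(x0,x1,y0,y1,z0,z1): return np.array([[x,y,z] for x in(x0,x1) for y in(y0,y1) for z in(z0,z1)])
def T(X,c):
    co,s=np.cos(c[2]),np.sin(c[2]); X=np.array(X,float); 
    return np.c_[c[0]+co*X[:,0]-s*X[:,1], c[1]+s*X[:,0]+co*X[:,1], X[:,2]]
def blade_frame(c,q=0):   # pose (x,y,yaw) of blade frame
    a=-0.42+q; piv=np.array([-.04,.085]); o=piv+0.105*np.array([np.sin(a),-np.cos(a)])
    w=T([[o[0],o[1],0]],c)[0]; return np.array([w[0],w[1],c[2]+a])
def hull(p,X): return cv2.convexHull(proj(p,X).astype(np.float32)).reshape(-1,2)
def models(c,q=0):
    b=blade_frame(c,q)
    th=np.linspace(0,2*np.pi,16); ring=lambda z:np.c_[.009*np.cos(th),-.026+.009*np.sin(th),0*th+z]
    return {"bar":[T(box(-.0145,.0145,-.1,.1,.086,.114),c)],
      "plate":[T(box(-.05,.05,-.125,.125,0,.012),c)],
      "posts":[T(box(-.012,.012,s*.108-.008,s*.108+.008,0,.118),c) for s in(1,-1)],
      "blade":[T(box(-.005,.005,-.026,.09,.088,.112),b),T(np.r_[ring(.088),ring(.112)],b)]}
def mask(p,Xs):
    m=np.zeros((400*4,640*4),np.uint8)
    for X in Xs: cv2.fillConvexPoly(m,np.round((hull(p,X)+.5)*4).astype(int),255)
    return cv2.resize(m,(640,400),interpolation=cv2.INTER_AREA)/255.
E
cat > fit.py <<'E'
from h import *
import pickle
from scipy.optimize import minimize
P=pickle.load(open("P0.pkl","rb"))
def cost(v,names=("side","top")):
    c=v*np.array([1,1,1]); m=models(c); s=0
    for n in names:
        p=P[n]
        full=sum(mask(p,m[k]) for k in m)>0.5
        seg=p["seg"]["brake_control"][0]["region"]|p["seg"]["brake_pivot"][0]["region"]
        for a,b in ((mask(p,m["blade"]),p["seg"]["brake_blade"][0]["region"]),(mask(p,m["bar"]),p["seg"]["brake_bar"][0]["region"]),(full.astype(float),seg)):
            s+=1-np.minimum(a,b).sum()/np.maximum(a,b).sum()
    return s
for names in (("side","top"),("top",),("side",)):
    best=None
    for yaw in(-.4,-.2,0):
      r=minimize(cost,[.57,-.22,yaw],args=(names,),method="Nelder-Mead",options=dict(initial_simplex=np.array([[.57,-.22,yaw],[.6,-.22,yaw],[.57,-.19,yaw],[.57,-.22,yaw+.1]]),xatol=1e-4,fatol=1e-4))
      if best is None or r.fun<best.fun: best=r
    print(names,best.x,best.fun)
    if len(names)==2: c=best.x
np.save("c.npy",c); print("blade",blade_frame(c),blade_frame(c,.32))
for n,cr in (("side",(330,210,160,200)),("top",(370,100,150,120))):
    p=P[n]; x,y,w,h=cr; k=4 if n=="top" else 3
    im=cv2.resize(p["img"][y:y+h,x:x+w],None,fx=k,fy=k,interpolation=cv2.INTER_CUBIC); im=cv2.convertScaleAbs(im,alpha=1.5)
    for kk,Xs in models(c).items():
        col={"bar":(0,0,255),"plate":(255,0,0),"posts":(0,255,255),"blade":(0,255,0)}[kk]
        for X in Xs: cv2.polylines(im,[np.round((hull(p,X)+.5-[x,y])*k).astype(int)],True,col,1)
    cv2.imwrite(f"pics/fit_{n}.png",im)
E
python3 fit.py
```

```text
('side', 'top') [ 0.57862369 -0.24164791 -0.38085592] 1.2865547576847085
('top',) [ 0.57936684 -0.24091024 -0.37711086] 0.563076794190878
('side',) [ 0.57775948 -0.24183358 -0.38689733] 0.6977020185728959
blade [ 0.49770063 -0.22095953 -0.80085592] [ 0.52451909 -0.24096275 -0.48085592]
```

View pics/fit_top.png

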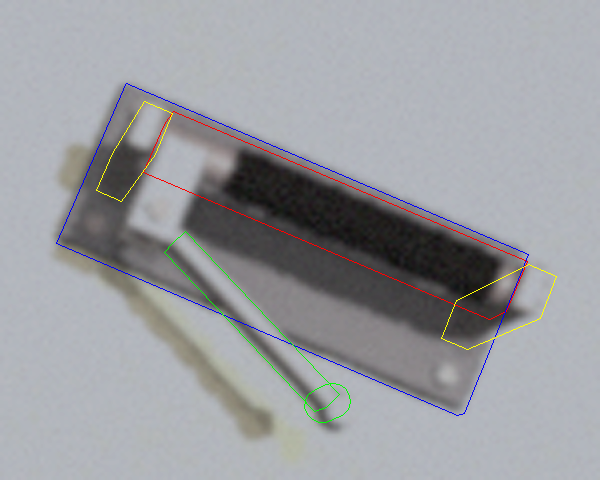

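View pics/fit_side.png

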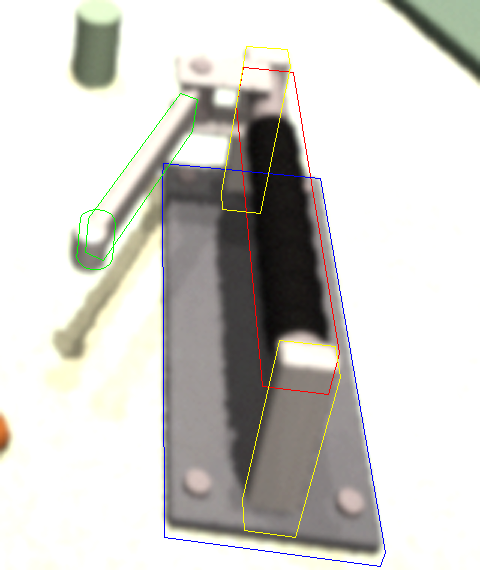

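```bash
python3 - <<'E'
from h import *
import pickle
P=pickle.load(open("P0.pkl","rb"))
for n,(x,y,w,h),k in (("side",(345,215,110,175),3.4),("top",(380,115,130,95),6)):
    im=P[n]["img"][y:y+h,x:x+w].astype(float)
    im=np.clip((im-20)*(1.6 if n=="top" else 1.2),0,255).astype(np.uint8)
    im=cv2.resize(im,None,fx=k,fy=k,interpolation=cv2.INTER_CUBIC)
    for u in range((x+9)//10*10,x+w,10): cv2.putText(im,str(u),(int((u-x+.5)*k)-8,8),0,.3,(0,0,255),1); cv2.line(im,(int((u-x+.5)*k),10),(int((u-x+.5)*k),14),(0,0,255),1)
    for v in range((y+9)//10*10,y+h,10): cv2.putText(im,str(v),(0,int((v-y+.5)*k)+3),0,.3,(0,0,255),1); cv2.line(im,(20,int((v-y+.5)*k)),(24,int((v-y+.5)*k)),(0,0,255),1)
    cv2.imwrite(f"pics/crop_{n}.png",im)
E
```

```text
(no output)
```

View pics/crop_top.png

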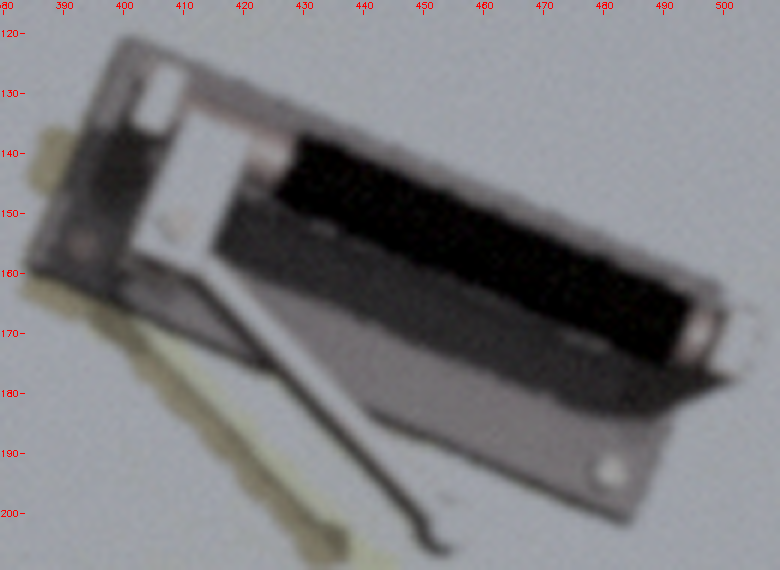

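View pics/crop_side.png

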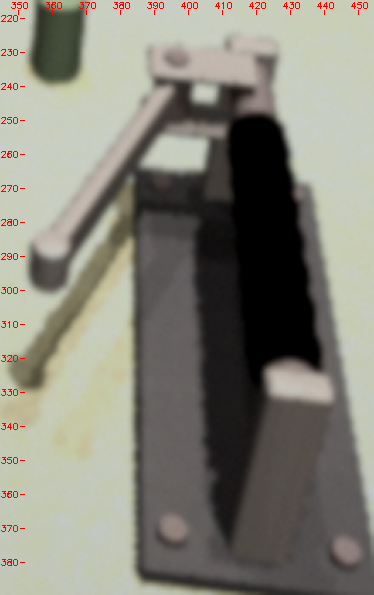

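```bash
cat > fit2.py <<'E'
from h import *
import pickle
from scipy.optimize import least_squares
P=pickle.load(open("P0.pkl","rb"))
def pts(c,q=0):
    b=blade_frame(c,q)
    return {"cNL":T([[-.05,.125,.006]],c)[0],"cFL":T([[.05,.125,.006]],c)[0],"cNR":T([[-.05,-.125,.006]],c)[0],
     "cNRt":T([[-.05,-.125,.0]],c)[0],"cNRs":T([[-.05,-.125,.012]],c)[0],
     "pin":T([[-.04,.085,.12]],c)[0],"tip":T([[0,-.026,.112]],b)[0],"postR":T([[0,-.108,.118]],c)[0],"postL":T([[0,.108,.118]],c)[0]}
obs=[("top","cNL",(384,160)),("top","cFL",(401,120.5)),("top","cNR",(484,201.5)),("top","pin",(408.5,151.5)),("top","postR",(504,172)),("top","postL",(406.5,130.5)),
("side","pin",(396.5,231.5)),("side","cNRs",(386,383)),("side","tip",(359,286)),("side","postR",(433,328))]
def res(v): 
    d=pts(v[:3]); return np.concatenate([proj(P[n],[d[k]])[0]-o for n,k,o in obs])
r=least_squares(res,np.load("c.npy"),loss="soft_l1"); print(r.x)
for (n,k,o),e in zip(obs,res(r.x).reshape(-1,2)): print(n,k,np.round(e,1))
c=r.x; np.save("c2.npy",c); b0,b1=blade_frame(c),blade_frame(c,.32); print(b0,b1,"piv",T([[-.04,.085,.1]],c))
for n,cr in (("side",(345,215,110,175)),("top",(370,100,150,120))):
    p=P[n]; x,y,w,h=cr; k=4 if n=="top" else 3
    im=cv2.resize(p["img"][y:y+h,x:x+w],None,fx=k,fy=k,interpolation=cv2.INTER_CUBIC); im=cv2.convertScaleAbs(im,alpha=1.5)
    for kk,Xs in models(c).items():
        col={"bar":(0,0,255),"plate":(255,0,0),"posts":(0,255,255),"blade":(0,255,0)}[kk]
        for X in Xs: cv2.polylines(im,[np.round((hull(p,X)+.5-[x,y])*k).astype(int)],True,col,1)
    cv2.imwrite(f"pics/fit2_{n}.png",im)
# loose things at bench height
for th,z in(("core",.06),("disc",.02),("crescent",.008),("brush",.02)):
    p=P["top"]; u=p["seg"][th][0]["uv"]; d=p["R"].T@np.linalg.solve(p["intrinsics"],[*u,1]); o=-p["R"].T@p["t"]; print(th,(o+d*(z-o[2])/d[2]).round(3))
E
python3 fit2.py
```

```text
[ 0.57964281 -0.24098739 -0.37953874]
top cNL [-0.4 -0.5]
top cFL [-0.8  0.1]
top cNR [0.4 1. ]
top pin [1.  0.8]
top postR [-1.4 -0.4]
top postL [-0.   0.4]
side pin [0.2 1.3]
side cNRs [-0.4  0.2]
side tip [ 3.4 -2.9]
side postR [0.  0.3]
[ 0.49869257 -0.22040562 -0.79953874] [ 0.52553736 -0.2403735  -0.47953874] piv [[ 0.57398121 -0.14721668  0.1       ]]
core [ 0.565 -0.003  0.06 ]
disc [0.366 0.279 0.02 ]
crescent [ 0.436 -0.011  0.008]
brush [ 0.331 -0.301  0.02 ]
```

```bash
python3 - <<'E'
from h import *
import pickle
P=pickle.load(open("P0.pkl","rb"))
X=[[0,0,0],[0,0,.2],[.222,.557,.2215],[.222,.557,0],[.1,-.2,0],[.06,0,0],[.45,0,0],[.45,0,.25]]
for n in P: print(n,proj(P[n],X).round().tolist(), "cam",(-P[n]["R"].T@P[n]["t"]).round(2))
c=np.load("c2.npy")
def where(q,dx,y=0.0):
    b=blade_frame(c,q); co,s=np.cos(b[2]),np.sin(b[2])
    return np.r_[b[0]+co*dx-s*y,b[1]+s*dx+co*y,np.degrees(b[2])+90]
for q,dx in((0,-.07),(0,-.04),(0,-.0185),(.16,-.0185),(.32,-.0185)): print(q,dx,where(q,dx).round(4))
E
```

```text
side [[75.0, 280.0], [33.0, 189.0], [188.0, 75.0], [200.0, 145.0], [111.0, 361.0], [109.0, 274.0], [308.0, 244.0], [307.0, 135.0]] cam [ 0.31 -0.62  0.53]
top [[330.0, 420.0], [331.0, 457.0], [23.0, 323.0], [83.0, 309.0], [422.0, 375.0], [331.0, 391.0], [336.0, 214.0], [339.0, 203.0]] cam [0.36 0.02 1.14]
0 -0.07 [ 0.4499 -0.1702 44.1898]
0 -0.04 [ 0.4708 -0.1917 44.1898]
0 -0.0185 [ 0.4858 -0.2071 44.1898]
0.16 -0.0185 [ 0.4965 -0.2204 53.3571]
0.32 -0.0185 [ 0.5091 -0.2318 62.5245]
```

View pics/fit2_top.png

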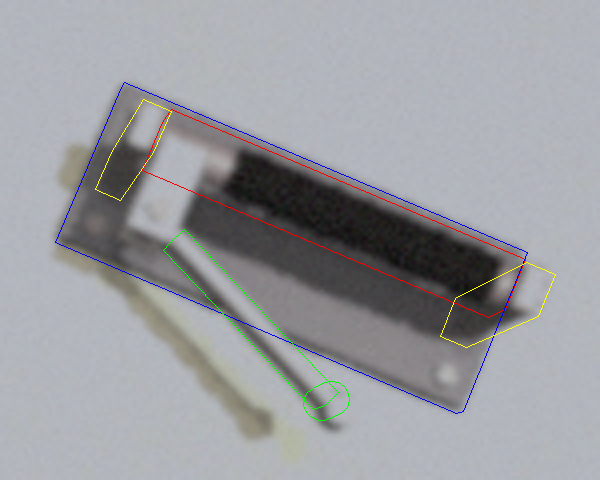

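>>> {"fn": "carry_out", "kwargs": {"rows": [-0.055, -0.01, 0, 0, 0, 5.6, 0, -0.055, -0.01, 0, 0, 0, 5.6, 0, -0.055, -0.01, 0, 0, 0, 5.6, 0, -0.055, -0.01, 0, 0, 0, 5.6, 0, -0.055, -0.01, 0, 0, 0, 5.6, 0, -0.055, -0.01, 0, 0, 0, 5.6, 0, -0.055, -0.01, 0, 0, 0, 5.6, 0, -0.055, -0.01, 0, 0, 0, 5.6, 0, -0.055, -0.01, 0, 0, 0, 5.6, 0, -0.055, -0.01, 0, 0, 0, 5.6, 0]}}

```text
clock: 2.25
eef_pos: [0.5144, 0.0931, 0.2208]
orientation: [180.0, -0.0, 100.9]
contact_force: [1.2, 0.1, -0.4]
grip_width: 0.007
```

```bash
cat >> h.py <<'E'
def plan(x,y,z,yaw,n):
    """rows from current pose to x,y,z,yaw in n equal steps (tool straight down)"""
    s=env.state(); p=s["eef_pos"]; ps=s["orientation"][2]; d=(np.array([x,y,z])-p)/n; dy=((yaw-ps+180)%360-180)/n
    print("at",p.round(4),s["orientation"].round(2),"F",s["contact_force"].round(1),"clk",round(s["clock"],2))
    for i in range(n):
        a=np.radians(ps+i*dy); X=np.array([np.cos(a),np.sin(a),0]); Y=np.array([np.sin(a),-np.cos(a),0])
        print(round(d@X,4),round(d@Y,4),round(-d[2],4),0,0,round(-dy,2),sep=", ")
E
python3 -c "
from h import *
plan(.4499,-.1702,.22,44.2,6)"
```

```text
at [0.5144 0.0931 0.2208] [ 1.7999e+02 -1.0000e-02  1.0094e+02] F [ 1.2  0.1 -0.4] clk 2.25
-0.041, -0.0189, 0.0001, 0, 0, 9.46
-0.0436, -0.0119, 0.0001, 0, 0, 9.46
-0.0449, -0.0046, 0.0001, 0, 0, 9.46
-0.0451, 0.0029, 0.0001, 0, 0, 9.46
-0.044, 0.0103, 0.0001, 0, 0, 9.46
-0.0417, 0.0173, 0.0001, 0, 0, 9.46
```

>>> {"fn": "carry_out", "kwargs": {"rows": [-0.041, -0.019, 0, 0, 0, 9.5, 0, -0.0436, -0.012, 0, 0, 0, 9.5, 0, -0.045, -0.0046, 0, 0, 0, 9.5, 0, -0.045, 0.003, 0, 0, 0, 9.5, 0, -0.044, 0.0103, 0, 0, 0, 9.5, 0, -0.0417, 0.0173, 0, 0, 0, 9.4, 0, 0, 0, 0, 0, 0, 0, 0]}}

```text
clock: 3.12
eef_pos: [0.442, -0.181, 0.2211]
orientation: [179.9, -0.0, 41.7]
contact_force: [0.5, 0.4, 0.7]
grip_width: 0.006
```

```bash
python3 -c "
from h import *
plan(.4499,-.1702,.083,44.2,4)"
```

```text
at [ 0.442  -0.181   0.2211] [ 1.7986e+02 -3.0000e-02  4.1740e+01] F [0.5 0.4 0.7] clk 3.12
0.0033, -0.0007, 0.0345, 0, 0, -0.61
0.0033, -0.0007, 0.0345, 0, 0, -0.61
0.0033, -0.0006, 0.0345, 0, 0, -0.61
0.0033, -0.0006, 0.0345, 0, 0, -0.61
```

>>> {"fn": "carry_out", "kwargs": {"rows": [0.0033, -0.0007, 0.0345, 0, 0, -0.6, 0, 0.0033, -0.0007, 0.0345, 0, 0, -0.6, 0, 0.0033, -0.0006, 0.0345, 0, 0, -0.6, 0, 0.0033, -0.0006, 0.0345, 0, 0, -0.6, 0, 0, 0, 0, 0, 0, 0, 0]}}

```text
clock: 3.75
eef_pos: [0.4525, -0.1662, 0.0811]
orientation: [179.7, -0.2, 44.8]
contact_force: [-1.2, 0.0, -0.1]
grip_width: 0.006
```

```bash
python3 - <<'E'
from h import *
plan(.4739,-.1948,.083,44.2,3)
c=np.load("c2.npy")
for n,(x,y,w,h),k in (("side",(310,190,150,140),4),("top",(370,100,150,130),4)):
    p=env.grab_frame(n)
    im=cv2.resize(p["img"][y:y+h,x:x+w],None,fx=k,fy=k,interpolation=cv2.INTER_CUBIC)
    tc=env.state()["eef_pos"]
    for q in [tc]: cv2.circle(im,tuple(np.round((proj(p,[q])[0]+.5-[x,y])*k).astype(int)),4,(0,0,255),1)
    cv2.imwrite(f"pics/a_{n}.png",im)
E
```

```text
at [ 0.4525 -0.1662  0.0811] [179.74  -0.24  44.84] F [-1.2  0.  -0.1] clk 3.75
-0.0017, 0.0118, -0.0006, 0, 0, 0.21
-0.0016, 0.0118, -0.0006, 0, 0, 0.21
-0.0016, 0.0118, -0.0006, 0, 0, 0.21
```

View pics/a_side.png

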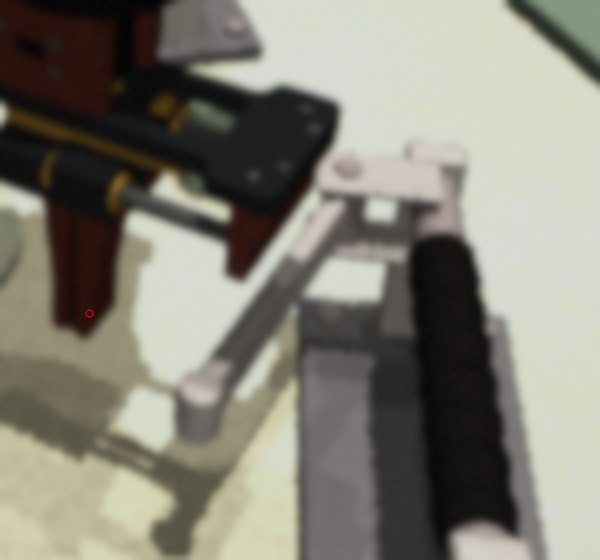

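View pics/a_top.png

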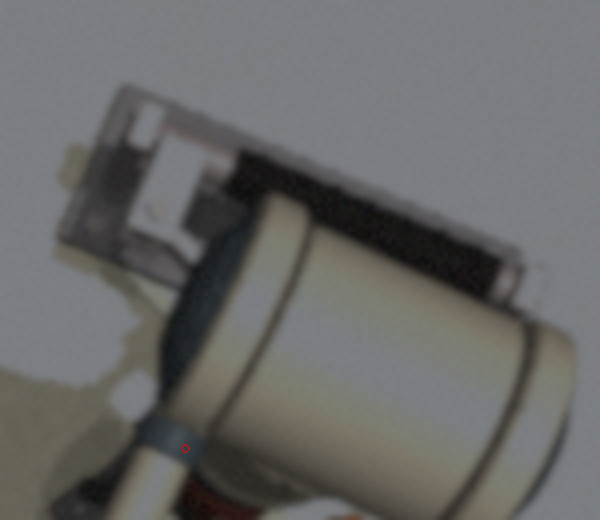

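```bash
python3 - <<'E'
from h import *
import pickle
P=pickle.load(open("P0.pkl","rb"))
tc=np.array([.4525,-.1662,.0811]);a=np.radians(44.8);X=np.array([np.cos(a),np.sin(a),0]);Y=np.array([np.sin(a),-np.cos(a),0])
for h in(.05,.065,.08,.1):
  print(h,[((proj(P["side"],[tc+s*X+.089*Y+[0,0,h]])[0]+.5-[310,190])*4).round().tolist() for s in(-.0375,0,.0375)], [((proj(P["side"],[tc+s*X+.0135*Y])[0]+.5-[310,190])*4).round().tolist() for s in(-.01,.01)])
E
```

```text
0.05 [[254.0, 366.0], [296.0, 304.0], [334.0, 248.0]] [[102.0, 343.0], [126.0, 314.0]]
0.065 [[258.0, 335.0], [300.0, 274.0], [338.0, 218.0]] [[102.0, 343.0], [126.0, 314.0]]
0.08 [[262.0, 303.0], [304.0, 243.0], [343.0, 188.0]] [[102.0, 343.0], [126.0, 314.0]]
0.1 [[267.0, 259.0], [310.0, 200.0], [349.0, 146.0]] [[102.0, 343.0], [126.0, 314.0]]
```

>>> {"fn": "carry_out", "kwargs": {"rows": [-0.0017, 0.0118, -0.0006, 0.1, 0, 0.2, 0, -0.0016, 0.0118, -0.0006, 0.1, 0, 0.2, 0, -0.0016, 0.0118, -0.0006, 0, 0, 0.2, 0, 0, 0, 0, 0, 0, 0, 0]}}

```text
clock: 4.35
eef_pos: [0.4798, -0.1998, 0.0928]
orientation: [179.1, -0.5, 44.1]
contact_force: [0.0, -0.0, -0.2]
grip_width: 0.007
```

```bash
python3 - <<'E'
from h import *
c=np.load("c2.npy")
def where(q,dx,y=0.0):
    b=blade_frame(c,q); co,s=np.cos(b[2]),np.sin(b[2])
    return np.r_[b[0]+co*dx-s*y,b[1]+s*dx+co*y,np.degrees(b[2])+90]
w=where(0,-.0185);plan(w[0],w[1],.082,w[2],4)
E
```

```text
at [ 0.4798 -0.1998  0.0928] [179.13  -0.53  44.15] F [ 0.  -0.  -0.2] clk 4.35
-0.0002, 0.0024, 0.0027, 0, 0, -0.01
-0.0002, 0.0024, 0.0027, 0, 0, -0.01
-0.0002, 0.0024, 0.0027, 0, 0, -0.01
-0.0002, 0.0024, 0.0027, 0, 0, -0.01
```

>>> {"fn": "carry_out", "kwargs": {"rows": [0, 0, 0.005, 0.5, 0.1, 0, 0, 0, 0, 0.005, 0.5, 0.1, 0, 0, 0, 0, 0, 0, 0, 0, 0]}}

```text
clock: 4.72
eef_pos: [0.4795, -0.1996, 0.0815]
orientation: [-179.7, -0.7, 44.1]
contact_force: [-0.6, 0.1, 0.2]
grip_width: 0.004
```

```bash
cat >> h.py <<'E'
def where(q,dx,y=0.0):
    c=np.load("c2.npy")
    b=blade_frame(c,q); co,s=np.cos(b[2]),np.sin(b[2])
    return np.r_[b[0]+co*dx-s*y,b[1]+s*dx+co*y,np.degrees(b[2])+90]
def tilt():
    from scipy.spatial.transform import Rotation as R
    s=env.state(); r=R.from_euler("xyz",s["orientation"],degrees=True); t=R.from_euler("xyz",[180,0,s["orientation"][2]],degrees=True)
    print("tilt fix",(r.inv()*t).as_rotvec(degrees=True).round(2))
E
python3 - <<'E'
from h import *
w=where(0,-.0185);plan(w[0],w[1],.082,w[2],4); tilt()
E
```

```text
at [ 0.4795 -0.1996  0.0815] [-179.71   -0.73   44.13] F [-0.6  0.1  0.2] clk 4.72
-0.0002, 0.0024, -0.0001, 0, 0, -0.02
-0.0002, 0.0024, -0.0001, 0, 0, -0.02
-0.0002, 0.0024, -0.0001, 0, 0, -0.02
-0.0002, 0.0024, -0.0001, 0, 0, -0.02
tilt fix [-0.29 -0.73  0.  ]
```

>>> {"fn": "carry_out", "kwargs": {"rows": [0, 0.0024, 0, -0.2, -0.5, 0, 0, 0, 0.0024, 0, 0, 0, 0, 0, 0, 0.0024, 0, 0, 0, 0, 0, 0, 0, 0, 0, 0, 0, 0]}}

```text
clock: 5.22
eef_pos: [0.4849, -0.2048, 0.0816]
orientation: [-179.9, -0.2, 44.2]
contact_force: [-0.2, 0.2, 0.1]
grip_width: 0.005
```

```bash
python3 - <<'E'
from h import *
w=where(0,-.0185);plan(w[0],w[1],.082,w[2],1); tilt()
E
```

```text
at [ 0.4849 -0.2048  0.0816] [-179.94   -0.19   44.16] F [-0.2  0.2  0.1] clk 5.22
-0.001, 0.0023, -0.0004, 0, 0, -0.03
tilt fix [-0.06 -0.19  0.  ]
```

>>> {"fn": "carry_out", "kwargs": {"rows": [-0.0005, 0.0022, 0, 0, 0, 0, 0, 0, 0.0022, 0, 0, 0, 0, 0, 0, 0.0022, 0, 0, 0, 0, 0, 0, 0.0022, 0, 0, 0, 0, 0, 0, 0, 0, 0, 0, 0]}}

```text
invalid input
```

```bash
python3 - <<'E'
from h import *
w=where(0,-.0185);plan(w[0],w[1],.082,w[2],1); tilt()
p=env.grab_frame("side");x,y,w,h=310,190,150,140
cv2.imwrite("pics/b_side.png",cv2.resize(p["img"][y:y+h,x:x+w],None,fx=4,fy=4,interpolation=cv2.INTER_CUBIC))
E
```

```text
at [ 0.4849 -0.2048  0.0816] [-179.94   -0.19   44.16] F [-0.2  0.2  0.1] clk 5.22
-0.001, 0.0023, -0.0004, 0, 0, -0.03
tilt fix [-0.06 -0.19  0.  ]
```

View pics/b_side.png

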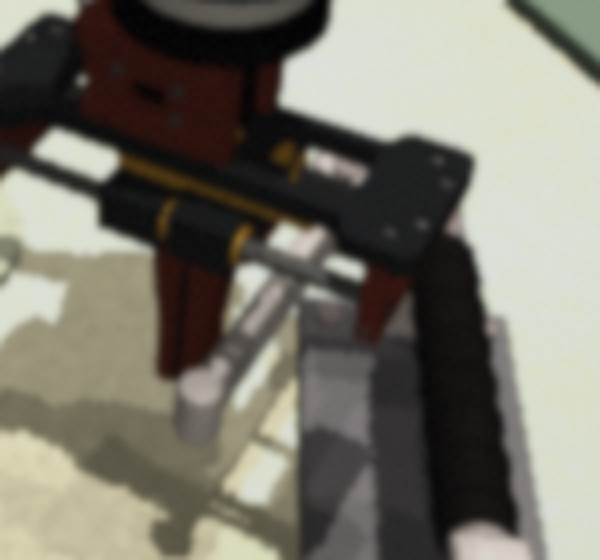

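>>> {"fn": "carry_out", "kwargs": {"rows": [-0.0005, 0.0022, 0, 0, 0, 0, 0, 0, 0.0022, 0, 0, 0, 0, 0, 0, 0.0022, 0, 0, 0, 0, 0, 0, 0, 0, 0, 0, 0, 0]}}

```text
clock: 5.78
eef_pos: [0.4887, -0.2096, 0.0817]
orientation: [-179.8, -0.2, 44.2]
contact_force: [-1.3, 2.2, 1.6]
grip_width: 0.007
```

```bash
python3 - <<'E'
from h import *
w=where(0,-.0185);plan(w[0],w[1],.082,w[2],1); tilt()
E
```

```text
at [ 0.4887 -0.2096  0.0817] [-179.82   -0.19   44.17] F [-1.3  2.2  1.6] clk 5.78
-0.0004, -0.0038, -0.0003, 0, 0, -0.02
tilt fix [-0.18 -0.19  0.  ]
```

>>> {"fn": "carry_out", "kwargs": {"rows": [-0.0003, 0.0024, 0, 0, 0, -1.3, 0, -0.0003, 0.0024, 0, 0, 0, -1.3, 0, -0.0003, 0.0024, 0, 0, 0, -1.3, 0, -0.0003, 0.0024, 0, 0, 0, -1.3, 0, -0.0003, 0.0024, 0, 0, 0, -1.3, 0, -0.0003, 0.0024, 0, 0, 0, -1.3, 0, -0.0003, 0.0024, 0, 0, 0, -1.3, 0, -0.0003, 0.0024, 0, 0, 0, -1.3, 0, 0, 0, 0, 0, 0, 0, 0]}}

```text
clock: 6.9
eef_pos: [0.5017, -0.2243, 0.0817]
orientation: [-179.7, -0.2, 55.3]
contact_force: [-3.4, 3.2, 2.8]
grip_width: 0.003
```

```bash
cat >> h.py <<'E'
def blade_est(off=-.0147):
    from scipy.optimize import brentq
    s=env.state(); p=s["eef_pos"]
    def f(q):
        b=blade_frame(np.load("c2.npy"),q); co,si=np.cos(b[2]),np.sin(b[2]); d=p[:2]-b[:2]; return co*d[0]+si*d[1]-off
    q=brentq(f,-.2,.6); b=blade_frame(np.load("c2.npy"),q); co,si=np.cos(b[2]),np.sin(b[2]); d=p[:2]-b[:2]
    F=s["contact_force"]; a=b[2]
    print("q_est",round(q,3),"y along",round(-si*d[0]+co*d[1],4),"yaw err",round(s["orientation"][2]-np.degrees(b[2])-90,2),"Fn",round(F[0]*np.cos(a)+F[1]*np.sin(a),2),"Ft",round(-F[0]*np.sin(a)+F[1]*np.cos(a),2))
E
python3 - <<'E'
from h import *
w=where(.32,-.0147);plan(w[0],w[1],.082,w[2],5); tilt(); blade_est()
E
```

```text
at [ 0.5017 -0.2243  0.0817] [-179.7    -0.22   55.34] F [-3.4  3.2  2.8] clk 6.9
-0.0003, 0.0028, -0.0001, 0, 0, -1.44
-0.0004, 0.0028, -0.0001, 0, 0, -1.44
-0.0004, 0.0028, -0.0001, 0, 0, -1.44
-0.0005, 0.0028, -0.0001, 0, 0, -1.44
-0.0006, 0.0028, -0.0001, 0, 0, -1.44
tilt fix [-0.3  -0.22  0.  ]
q_est 0.186 y along 0.0004 yaw err 0.52 Fn -4.64 Ft 0.62
```

>>> {"fn": "carry_out", "kwargs": {"rows": [-0.0004, 0.0024, 0, -0.1, 0, -1.3, 0, -0.0004, 0.0024, 0, 0, 0, -1.3, 0, -0.0004, 0.0024, 0, 0, 0, -1.3, 0, -0.0005, 0.0024, 0, 0, 0, -1.3, 0, 0, 0, 0, 0, 0, 0, 0]}}

```text
clock: 7.52
eef_pos: [0.5085, -0.2302, 0.0817]
orientation: [-179.7, -0.3, 60.8]
contact_force: [-4.5, 3.9, 3.5]
grip_width: 0.004
```

```bash
python3 - <<'E'
from h import *
w=where(.32,-.0147);plan(w[0],w[1],.082,w[2],2); tilt(); blade_est()
E
```

```text
at [ 0.5085 -0.2302  0.0817] [-179.71   -0.27   60.75] F [-4.5  3.9  3.5] clk 7.53
-0.0005, 0.0026, -0.0002, 0, 0, -0.89
-0.0005, 0.0026, -0.0002, 0, 0, -0.89
tilt fix [-0.29 -0.27  0.  ]
q_est 0.271 y along 0.0003 yaw err 1.04 Fn -5.82 Ft 1.07
```

>>> {"fn": "carry_out", "kwargs": {"rows": [-0.0003, 0.0015, 0, 0, 0, -0.7, 0, -0.0003, 0.0015, 0, 0, 0, -0.7, 0, 0, 0, 0, 0, 0, 0, 0]}}

```text
clock: 7.9
eef_pos: [0.5103, -0.2316, 0.0817]
orientation: [-179.6, -0.3, 62.2]
contact_force: [-4.8, 3.6, 4.1]
grip_width: 0.003
```

```bash
python3 - <<'E'
from h import *
w=where(.32,-.0147);plan(w[0],w[1],.082,w[2],1); tilt(); blade_est()
E
```

```text
at [ 0.5103 -0.2316  0.0817] [-179.6    -0.29   62.22] F [-4.8  3.6  4.1] clk 7.9
-0.0007, 0.0029, -0.0003, 0, 0, -0.31
tilt fix [-0.4  -0.29  0.  ]
q_est 0.292 y along 0.0003 yaw err 1.28 Fn -5.92 Ft 0.86
```

>>> {"fn": "carry_out", "kwargs": {"rows": [-0.0003, 0.0015, 0, 0, 0, -0.3, 0, -0.0003, 0.0012, 0, 0, 0, 0, 0, 0, 0, 0, 0, 0, 0, 0]}}

```text
clock: 8.28
eef_pos: [0.5117, -0.2326, 0.0817]
orientation: [-179.5, -0.3, 62.6]
contact_force: [-5.3, 2.6, 2.7]
grip_width: 0.007
```

```bash
python3 - <<'E'
from h import *
w=where(.32,-.0147);plan(w[0],w[1],.082,w[2],1); tilt(); blade_est()
E
```

```text
at [ 0.5117 -0.2326  0.0817] [-179.47   -0.34   62.55] F [-5.3  2.6  2.7] clk 8.28
-0.0006, 0.0012, -0.0003, 0, 0, 0.03
tilt fix [-0.53 -0.34  0.  ]
q_est 0.309 y along 0.0004 yaw err 0.66 Fn -5.89 Ft -0.14
```

>>> {"fn": "carry_out", "kwargs": {"rows": [-0.0003, 0.0015, 0, 0, 0, 0, 0, -0.0003, 0.0015, 0, 0, 0, 0, 0]}}

```text
clock: 8.52
eef_pos: [0.5128, -0.2332, 0.0817]
orientation: [-179.2, -0.4, 62.6]
contact_force: [-10.1, 8.3, 7.6]
grip_width: 0.004
```

```bash
python3 - <<'E'
from h import *
w=where(.32,-.0147);plan(w[0],w[1],.082,w[2],1); tilt(); blade_est()
E
```

```text
at [ 0.5128 -0.2332  0.0817] [-179.23   -0.38   62.58] F [-10.1   8.3   7.6] clk 8.53
-0.0005, -0.0001, -0.0003, 0, 0, 0.06
tilt fix [-0.77 -0.38  0.  ]
q_est 0.321 y along 0.0005 yaw err -0.01 Fn -12.73 Ft 2.7
```

>>> {"fn": "carry_out", "kwargs": {"rows": [0, 0.0012, 0, 0, 0, 0, 0, 0, 0.0012, 0, 0, 0, 0, 0, 0, 0.0012, 0, 0, 0, 0, 0, 0, 0.0012, 0, 0, 0, 0, 0]}}

```text
clock: 9.02
eef_pos: [0.5124, -0.233, 0.0818]
orientation: [-178.5, -0.3, 62.6]
contact_force: [-8.8, 5.2, 5.5]
grip_width: 0.005
```

```bash
python3 - <<'E'
from h import *
tilt(); blade_est()
for n,(x,y,w,h) in(("side",(310,190,150,140)),):
  p=env.grab_frame(n)
  im=cv2.resize(p["img"][y:y+h,x:x+w],None,fx=4,fy=4,interpolation=cv2.INTER_CUBIC)
  for X in models(np.load("c2.npy"),.32)["blade"]: cv2.polylines(im,[np.round((hull(p,X)+.5-[x,y])*4).astype(int)],True,(0,255,0),1)
  cv2.imwrite(f"pics/c_{n}.png",im)
E
```

```text
tilt fix [-1.51 -0.35  0.  ]
q_est 0.316 y along 0.0005 yaw err 0.29 Fn -10.21 Ft 0.5
```

View pics/c_side.png

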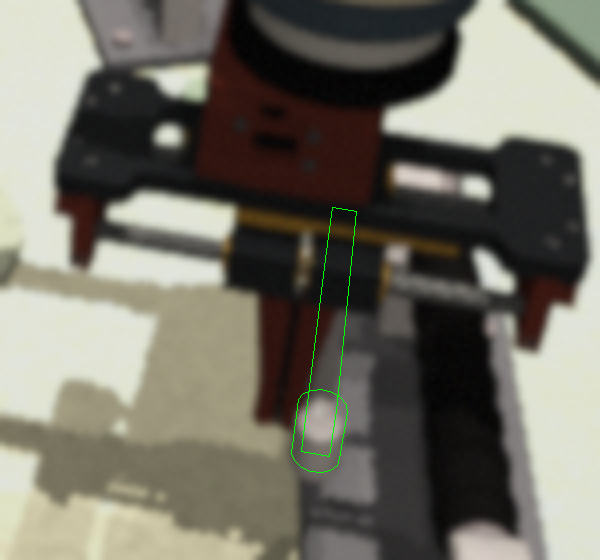

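>>> {"fn": "carry_out", "kwargs": {"rows": [0, 0.0014, 0, -0.4, 0, 0, 0, 0, 0.0014, 0, -0.4, 0, 0, 0, 0, 0.0014, 0, -0.4, 0, 0, 0]}}

```text
clock: 9.45
eef_pos: [0.5127, -0.2332, 0.0817]
orientation: [-179.2, -0.3, 62.6]
contact_force: [-8.7, 4.4, 5.2]
grip_width: 0.01
```

```bash
python3 - <<'E'
from h import *
tilt(); blade_est()
w=where(0,-.035);plan(w[0],w[1],.0815,w[2],9)
E
```

```text
tilt fix [-0.83 -0.33  0.  ]
q_est 0.32 y along 0.0005 yaw err 0.11 Fn -9.74 Ft -0.07
at [ 0.5127 -0.2332  0.0817] [-179.17   -0.33   62.63] F [-8.7  4.4  5.2] clk 9.45
0.0018, -0.0057, 0.0, 0, 0, 2.05
0.0016, -0.0058, 0.0, 0, 0, 2.05
0.0014, -0.0058, 0.0, 0, 0, 2.05
0.0012, -0.0059, 0.0, 0, 0, 2.05
0.0009, -0.0059, 0.0, 0, 0, 2.05
0.0007, -0.0059, 0.0, 0, 0, 2.05
0.0005, -0.006, 0.0, 0, 0, 2.05
0.0003, -0.006, 0.0, 0, 0, 2.05
0.0001, -0.006, 0.0, 0, 0, 2.05
```

>>> {"fn": "carry_out", "kwargs": {"rows": [0.0018, -0.0057, 0, -0.2, 0, 2, 0, 0.0016, -0.0058, 0, -0.2, 0, 2, 0, 0.0014, -0.0058, 0, -0.2, -0.1, 2, 0, 0.0012, -0.0059, 0, 0, 0, 2, 0, 0.0009, -0.0059, 0, 0, 0, 2, 0, 0.0007, -0.0059, 0, 0, 0, 2, 0, 0.0005, -0.006, 0, 0, 0, 2, 0, 0.0003, -0.006, 0, 0, 0, 2, 0, 0.0001, -0.006, 0, 0, 0, 2, 0, 0, 0, 0, 0, 0, 0, 0, 0, 0, 0, 0, 0, 0, 0]}}

```text
clock: 10.82
eef_pos: [0.4759, -0.1983, 0.0818]
orientation: [179.6, -0.1, 44.0]
contact_force: [0.0, -1.3, 0.5]
grip_width: 0.007
```

```bash
python3 - <<'E'
from h import *
tilt(); blade_est()
w=where(0,-.016);plan(w[0],w[1],.0815,w[2],6)
for n,(x,y,w,h) in(("side",(310,190,150,140)),):
  p=env.grab_frame(n)
  im=cv2.resize(p["img"][y:y+h,x:x+w],None,fx=4,fy=4,interpolation=cv2.INTER_CUBIC)
  for X in models(np.load("c2.npy"),0)["blade"]: cv2.polylines(im,[np.round((hull(p,X)+.5-[x,y])*4).astype(int)],True,(0,255,0),1)
  cv2.imwrite(f"pics/d_{n}.png",im)
E
```

```text
tilt fix [ 0.43 -0.08 -0.  ]
q_est -0.158 y along -0.0046 yaw err 8.84 Fn 1.06 Ft -0.73
at [ 0.4759 -0.1983  0.0818] [ 1.7957e+02 -8.0000e-02  4.4000e+01] F [ 0.  -1.3  0.5] clk 10.82
0.0002, 0.0026, 0.0, 0, 0, -0.03
0.0002, 0.0026, 0.0, 0, 0, -0.03
0.0002, 0.0026, 0.0, 0, 0, -0.03
0.0002, 0.0026, 0.0, 0, 0, -0.03
0.0002, 0.0026, 0.0, 0, 0, -0.03
0.0002, 0.0026, 0.0, 0, 0, -0.03
```

View pics/d_side.png

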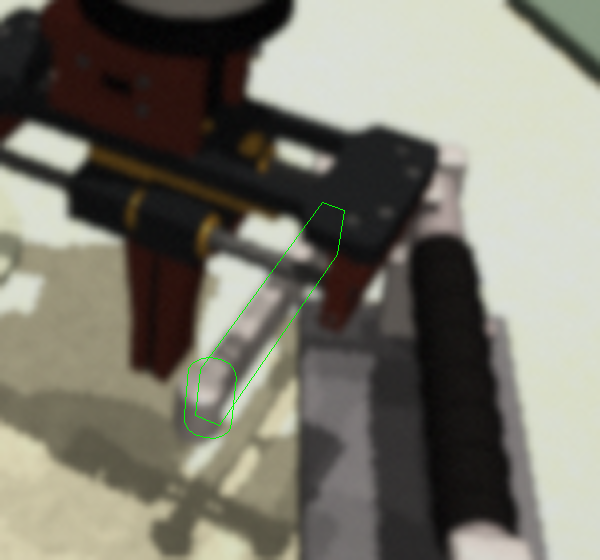

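The lever is fully out: its tip is back at (203,385) in the crop, and the finger is clear of it. Now I'll press it a second time.

>>> {"fn": "carry_out", "kwargs": {"rows": [0.0002, 0.0026, 0, 0.2, 0, 0, 0, 0.0002, 0.0026, 0, 0.2, 0, 0, 0, 0.0002, 0.0026, 0, 0, 0, 0, 0, 0.0002, 0.0026, 0, 0, 0, 0, 0, 0.0002, 0.0026, 0, 0, 0, 0, 0, 0.0002, 0.0026, 0, 0, 0, 0, 0, 0, 0, 0, 0, 0, 0, 0]}}

```text
clock: 11.75
eef_pos: [0.4882, -0.2095, 0.0815]
orientation: [-179.9, -0.0, 44.0]
contact_force: [-2.3, 1.7, 1.4]
grip_width: 0.008
```

```bash
python3 - <<'E'
from h import *
tilt(); blade_est()
w=where(.28,-.0147);plan(w[0],w[1],.0815,w[2],12)
E
```

```text
tilt fix [-0.11 -0.05  0.  ]
q_est -0.004 y along 0.0 yaw err 0.06 Fn -2.84 Ft -0.47
at [ 0.4882 -0.2095  0.0815] [-1.7989e+02 -5.0000e-02  4.4010e+01] F [-2.3  1.7  1.4] clk 11.75
0.0, 0.0025, 0.0, 0, 0, -1.35
-0.0001, 0.0025, 0.0, 0, 0, -1.35
-0.0001, 0.0025, 0.0, 0, 0, -1.35
-0.0002, 0.0025, 0.0, 0, 0, -1.35
-0.0002, 0.0025, 0.0, 0, 0, -1.35
-0.0003, 0.0025, 0.0, 0, 0, -1.35
-0.0003, 0.0025, 0.0, 0, 0, -1.35
-0.0004, 0.0025, 0.0, 0, 0, -1.35
-0.0005, 0.0025, 0.0, 0, 0, -1.35
-0.0005, 0.0024, 0.0, 0, 0, -1.35
-0.0006, 0.0024, 0.0, 0, 0, -1.35
-0.0006, 0.0024, 0.0, 0, 0, -1.35
```

>>> {"fn": "carry_out", "kwargs": {"rows": [-0.0003, 0.0025, 0, 0, 0, -1.3, 0, -0.0003, 0.0025, 0, 0, 0, -1.3, 0, -0.0003, 0.0025, 0, 0, 0, -1.3, 0, -0.0003, 0.0025, 0, 0, 0, -1.3, 0, -0.0003, 0.0025, 0, 0, 0, -1.3, 0, -0.0003, 0.0025, 0, 0, 0, -1.3, 0, -0.0003, 0.0025, 0, -0.1, 0, -1.3, 0, -0.0003, 0.0025, 0, -0.1, 0, -1.3, 0, -0.0004, 0.0025, 0, -0.1, 0, -1.3, 0, -0.0004, 0.0025, 0, 0, 0, -1.3, 0, -0.0004, 0.0025, 0, 0, 0, -1.3, 0, -0.0004, 0.0025, 0, 0, 0, -1.3, 0]}}

```text
clock: 13.25
eef_pos: [0.5091, -0.2311, 0.0815]
orientation: [-180.0, -0.1, 60.8]
contact_force: [-5.5, 3.9, 2.6]
grip_width: 0.01
```

```bash
python3 - <<'E'
from h import *
tilt(); blade_est()
w=where(.32,-.0147);plan(w[0],w[1],.0815,w[2],3)
E
```

```text
tilt fix [-0.03 -0.09  0.  ]
q_est 0.28 y along -0.0 yaw err 0.53 Fn -6.7 Ft 0.69
at [ 0.5091 -0.2311  0.0815] [-1.7997e+02 -9.0000e-02  6.0760e+01] F [-5.5  3.9  2.6] clk 13.25
-0.0002, 0.0014, 0.0, 0, 0, -0.59
-0.0002, 0.0014, 0.0, 0, 0, -0.59
-0.0002, 0.0014, 0.0, 0, 0, -0.59
```

>>> {"fn": "carry_out", "kwargs": {"rows": [-0.0002, 0.0016, 0, 0, 0, -0.6, 0, -0.0002, 0.0016, 0, 0, 0, -0.6, 0, -0.0002, 0.0016, 0, 0, 0, -0.6, 0, -0.0002, 0.0016, 0, 0, 0, 0, 0]}}

```text
clock: 13.75
eef_pos: [0.5128, -0.2338, 0.0814]
orientation: [-179.6, -0.1, 62.8]
contact_force: [-11.1, 7.2, 6.8]
grip_width: 0.002
```

```bash
python3 - <<'E'
from h import *
tilt(); blade_est()
E
```

```text
tilt fix [-0.35 -0.12  0.  ]
q_est 0.323 y along 0.0 yaw err 0.12 Fn -13.17 Ft 1.31
```

>>> {"fn": "carry_out", "kwargs": {"rows": [0, 0.0014, 0, -0.2, 0, 0, 0, 0, 0.0014, 0, -0.2, 0, 0, 0, 0, 0.0015, 0, -0.2, 0, 0, 0]}}

```text
clock: 14.12
eef_pos: [0.5127, -0.2337, 0.0814]
orientation: [-179.6, -0.1, 63.0]
contact_force: [-10.3, 6.3, 5.5]
grip_width: 0.006
```

```bash
python3 - <<'E'
from h import *
tilt(); blade_est()
p=env.grab_frame("top"); blade_est(); p2=env.grab_frame("side"); blade_est()
for i in range(8): env.grab_frame("side"); blade_est()
cv2.imwrite("pics/e_top.png",p["img"]); cv2.imwrite("pics/e_side.png",p2["img"])
print(env.state()["clock"])
E
```

```text
tilt fix [-0.4  -0.11  0.  ]
q_est 0.322 y along 0.0001 yaw err 0.34 Fn -12.05 Ft 0.91
q_est 0.322 y along 0.0 yaw err 0.35 Fn -12.74 Ft 0.94
q_est 0.322 y along 0.0 yaw err 0.34 Fn -12.61 Ft -0.43
q_est 0.322 y along 0.0 yaw err 0.34 Fn -12.22 Ft 0.95
q_est 0.323 y along 0.0 yaw err 0.32 Fn -11.59 Ft 0.99
q_est 0.322 y along 0.0 yaw err 0.34 Fn -12.18 Ft -0.1
q_est 0.322 y along 0.0 yaw err 0.34 Fn -12.4 Ft 0.48
q_est 0.323 y along 0.0001 yaw err 0.32 Fn -11.52 Ft -0.44
q_est 0.323 y along 0.0 yaw err 0.33 Fn -11.26 Ft 0.0
q_est 0.323 y along 0.0 yaw err 0.33 Fn -11.36 Ft 0.47
q_est 0.323 y along 0.0 yaw err 0.34 Fn -11.44 Ft -0.03
14.625
```

View pics/e_side.png

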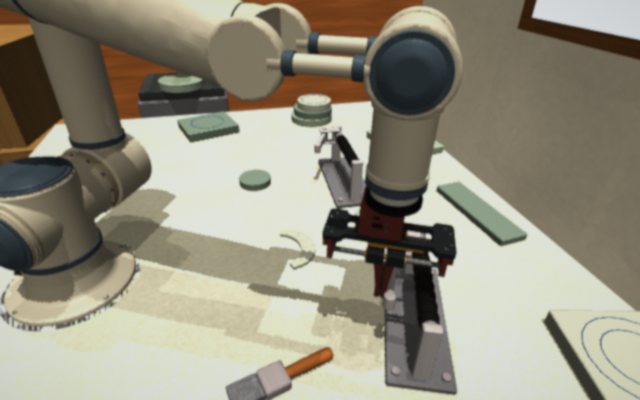

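View pics/e_top.png

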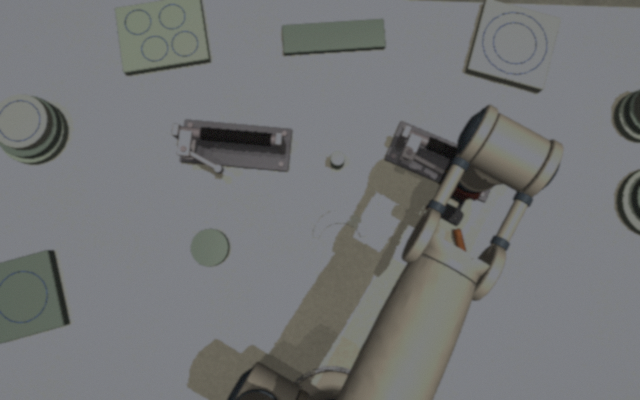

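The hold is steady at about 11.5–12.5 N with the lever at its stop. The loose things and the short lever look unmoved: brush (280,375) and crescent (298,248) in the side view, disc (210,247), core (338,160) and short lever tip (219,169) in the top view. I'll hand it in now.

```bash
python3 - <<'E'
from h import *
print(env.job_done()); blade_est(); print(env.state()["clock"])
E
```

```text
the job is handed in; nothing more can be done
None
the job is handed in; nothing more can be done
```

I pressed the brake lever in to its stop twice, letting it spring fully out in between, and handed the job in with the fingers still holding it there. The hand-in gives no verdict, so this rests on my own checks.

- **First press:** I pushed with the closed fingers' backs on the outer face at the pressing place. The force followed the spring up to about 6 N, then rose to 10–13 N at the stop, where I held for about 0.9 s. The lever angle, estimated from the finger position, was about 0.32 rad.
- **Release:** I backed the fingers clear, and the side picture showed the lever tip back where it started.
- **Second press and hold:** The force stayed at 11–13 N for the last 0.5 s before hand-in, with the lever at about 0.32 rad and not moving.
- **Surroundings:** The last pictures showed the short lever, core, disc and crescent unmoved. The brush is partly hidden by the arm in the top view, but the side view shows it in place. The bar was never approached; no force sensor reads it directly.
- **Disagreements:**
    - One approach move in free air ran about 8 mm too far and rose about 10 mm; I corrected it before any contact.
    - The lever's end in my fitted model sat 3–4 pixels off the side picture, probably because I placed the round end too short.
    - The fingers met the blade about 4 mm later than I expected, so I relied on the measured force.

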